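Clip the loose box spanners back on the rail in size order

TASK

Put the two loose tubular box spanners, the large one that stands in the wooden block and the small one that lies on the bench, back on the aluminium clip rail, each in the pair of spring clips of its own size, so that the three spanners lie on the rail in order of size. Each must lie square across the rail and centred on it, pressed down until both of its clips have snapped over it and it is fully home. Do not force the rail, and leave the spanner that is already clipped and the loupe, matchbox and eraser where they are.

Things in the scene. Friction and masses are not known exactly. Their poses are not given: they have to be found in the camera images.
- clip_rail: fixed aluminium channel on the bench, open upward, 226 mm along y, 92 mm along x; origin under its middle at bench height, z up. Floor 4 mm thick; two upright walls 5 mm thick along y at x = -38 and +38 mm; between them (|x| under 32 mm) fingers have room down to the floor. Three pairs of spring clips on the walls' tops: y = +70 mm (small), 0 (medium), -70 mm (large).
- clip_front (a point): saddle of the large spanner's clip on the wall at x = -38 mm, 22 mm above the bench. Each clip, 10 mm wide in x, is a flat saddle between two sprung leaves that rise beside the spanner; their lips lean in over its corners, and above the lips they flare to a mouth about 10 mm wider than the corners, whose top is 22 to 26 mm above the saddle.
- clip_rear (a point): the same saddle on the wall at x = +38 mm. A hexagon pressed straight down, one flat downward, spreads the lips (about 3 mm each); they snap over its corners and hold it flat on the saddle. Pressed at its middle, a spanner takes about 8 to 12 N in all for its two clips. Its end 32 mm lie in the clips; only its round middle is free for fingers.
- seat_small (a point): middle of the small seat of the clip rail: the point where the centre of the small spanner lies when it is home, 31 mm above the bench. Axes as the rail's; the spanner lies along x.
- seat_medium (a point): middle of the medium seat of the clip rail: the point where the centre of the medium spanner lies when it is home, 32.5 mm above the bench. Axes as the rail's; the spanner lies along x.
- seat_large (a point): middle of the large seat of the clip rail: the point where the centre of the large spanner lies when it is home, 34 mm above the bench. Axes as the rail's; the spanner lies along x.
- small_centre (a point): tubular box spanner, polished steel: a straight bar 110 mm long, each end a hexagon 18 mm across flats, 20.8 mm across corners and 32 mm long, the middle 46 mm round, 15.5 mm in diameter, with a dark cross-hole; about 90 g. The point is its centre, half-way along; z along the bar (up when it stands), flats face +-x and every 60 degrees from there; both ends alike.
- large_centre (a point): tubular box spanner, polished steel: a straight bar 110 mm long, each end a hexagon 24 mm across flats, 27.7 mm across corners and 32 mm long, the middle 46 mm round, 20.6 mm in diameter, with a dark cross-hole; about 150 g. The point is its centre, half-way along; z along the bar (up when it stands), flats face +-x and every 60 degrees from there; both ends alike.
- medium_centre (a point): tubular box spanner, polished steel: a straight bar 110 mm long, each end a hexagon 21 mm across flats, 24.2 mm across corners and 32 mm long, the middle 46 mm round, 18.1 mm in diameter, with a dark cross-hole; about 120 g. The point is its centre, half-way along; z along the bar (up when it stands), flats face +-x and every 60 degrees from there; both ends alike.
- spanner_small: the same small spanner, its origin at the middle of one end; it lies on the bench, one flat down
- spanner_large: the same large spanner, its origin at the middle of the end it stands on; it stands upright in the middle bore of the block. Beware when the block is on the left: the head of the desk fan at the far left comes to about y = 0.39 m, from 0.37 m above the bench upward, and a wrist leaning in from that side can hit it
- spanner_medium: the same medium spanner, its origin at the middle of one end; it is already clipped home in the middle clips
- block_top (a point): middle of the top face of the fixed wooden block: 58 mm (x) by 150 mm (y), 76 mm high, with upright bores 31 mm wide and 70 mm deep at y = -48, 0 and +48 mm. The large spanner stands in the middle bore, on its floor 6 mm above the bench, 40 mm of its length out of the block, free to turn and lean a little; the others are empty.
- loupe: bystander: black loupe standing on the bench, 42 mm wide, 48 mm high; origin under its middle
- matchbox: bystander: red matchbox, 35 x 50 x 14 mm; origin under its middle
- eraser: bystander: blue and white eraser, 22 x 48 x 12 mm; origin under its middle
There are look-alikes about, which are no part of the job. Leave any purple look-alike of the spanner_large alone. Leave any orange look-alike of the spanner_small alone.

How it is judged:
By the outcome, as a careful person would: the job done as asked, in the order asked, and still so for the second after the job is handed in, with the robot touching nothing.
It also fails if it takes over 61 s, if anything falls off the work surface, if the arm or the gripper's body presses on something with over 40 N, if the wrist force passes 120 N, or if a joint passes its speed limit or range.

ROBOT

A 7-joint arm with a two-finger parallel gripper is mounted at the origin on a cart in front of the work surface, level with it; the furniture and walls round the work are solid. World frame = base frame: x ahead of the robot, y to its left, z up, the work surface at z = 0. Lengths are in mm, angles in rad, forces in N, time in s.
With the tool pointing down it reaches from about 400 to 875 mm from the base axis. Payload 6.5 kg.
Tool frame: the origin (TCP) lies on the centre line of the jaws, within the pads' length; the fingertips stand 22 mm ahead of it and the grasp point (between the pads) lies 3 mm ahead of it; z points along the fingers, y is the line along which they close (so a half turn about z gives the same grasp; the last joint's range is limited). The gripper opens to 85 mm and grips with 20 to 120 N. Pads are 22 mm wide; open, the fingers measure 114 mm over their backs; the gripper's body (76 mm by 85 mm) begins 54 mm behind the grasp point. The pads swing forward as they close: fully open they stand 13 mm farther back than shut.
Start: joints at [1.236, 0.536, -0.004, 1.538, 0.003, 1.067, -0.071], TCP at [172.62, -626.652, 253.29] pointing down, gripper open.
Joint ranges: [-2.7, 2.7], [-0.37, 2.16], [-1.27, 1.26], [0.24, 2.4], [-1.31, 4.45], [0.19, 1.91], [-2.76, 2.76]. Speed limits (rad/s): [2.39, 2.39, 3.14, 3.14, 3.14, 3.14, 3.14].

INTERFACE

Orientations are given as a unit quaternion [w, x, y, z].
In Python, from bench import env gives the robot as it stands.
- The arm moves only by the tool servo_tool, never from a script. Its argument "motion" is a list of rows, each a list of 3 entries, a list of its own where there are three numbers: the shift along the world's x, y, z in units of 0.15 m (1.0 is 0.15 m), then the turn about the world's z in units of 360 degrees (1.0 is 360 degrees), then the finger opening in mm, from 0 to 85.4. A call has 1 to 8 rows; each row is the pose to reach, as a shift and turn from the pose commanded when the call began, turning the shorter way round; what a row does not reach only later rows make up. A row lasts 1/10 s, in which the tool goes at most 50 mm and 8.59 degrees, less where a joint would pass 70% of its speed; a pose out of reach is approached as far as the arm can. A call with a number of a shift or a turn outside -1 to 1 is refused whole. A call with a gripper value outside its range is refused whole. The fingers move at their own pace and stop on an object; the grip force is fixed at half the most. Time passes only in rows, so rows that repeat a pose let the fingers close. It gives the time, the measured TCP pose, the force, the opening and the grip force at its end, in the units of the state.
- env.read_state(): the state, without advancing time (a new reading comes with each control period).
- env.read_camera(name): name is "side" or "top"; returns a dict with "image" (420x560x3 uint8, blue, green, red), "depth" (420x560 float32, mm along the optical axis (not along the pixel's ray), 0 where there is no reading), "camera_matrix" (3x3 intrinsics, pixels), "pose" (4x4, takes a point from camera to world coordinates). Camera axes: x right, y down, z forward; pixel columns grow to the right and rows downward; lengths in mm; the calibration is good to about 2 mm. A picture is of the moment at which its call begins.
- env.close_job(): hands the job in; it is judged then, once.
Trained networks look in a picture, given as the dict that the camera call returned (one of the last four; its "shot" number tells which), for a name from the list of things; names that differ only in an ending like _2 or _b are one class to them, and where a whole thing is asked for, a point or a joint stands for the part that bears it (a point fixed in the world has none). Each returns a list of dicts, best first, with "confidence" (0 to 1); they miss things now and then, are a little off and sometimes report something else, mostly with a low value. They report only what shows in the picture. A call takes as long as a camera call. They do not tell look-alikes from the thing itself.
- env.look_for(picture, query): "position" ([column, row] in pixels, amid what is visible of it).
- env.silhouettes(picture, query): "region" (420x560 bool, what is visible of it) and "position" ([column, row] in pixels, amid what is visible of it).
- env.spot_point(picture, query): "position" ([column, row] in pixels: a listed point, or the origin of a listed thing).
The state is a dict: "clock": time; "q": joint angles; "dq": joint speeds; "joint_torque": joint torques, N m; "tcp_pos": TCP position; "ee_rot": TCP orientation; "contact_force": force on the tool from outside, world axes, zero at the start; "wrist_torque": the same for the moment, N m; "grip_width": finger opening in mm; "grasp_force": force on a finger pad.
Only numpy, scipy, OpenCV 4.12 (cv2) and the standard library are available. Lean on these libraries where they do the work, as an engineer would, in place of code of your own. Each camera call takes 0.05 s, during which the arm holds its last target. There are 200 camera calls.

## Working session

There is one attempt and no reset: what is moved stays moved. The work goes in short steps, Python scripts to look and compute and a tool call to move; the robot and the scene stay as the last step left them, time stands still between calls to the robot, and variables do not carry over. Pictures are saved under pics/ and viewed, at most 14 in all, crops included, and the job is handed in when it is done.

Besides the shell and the picture viewer there is one more tool, called after "Request:" as name(argument=value, ...), one argument or row to a line, values as JSON. servo_tool: Moves the arm, as the interface text tells. Shifts and turns lie within -1 to 1; 1 stands for 0.15 m of shift or 360 degrees of turn. Its arguments: {"type":"object","properties":{"motion":{"type":"array","items":{"type":"array"}}},"required":["motion"]}

```bash
mkdir -p pics; cat > h.py <<'E'
from bench import env
import numpy as np, cv2
def cam(n): return env.read_camera(n)
def w(p,uv,z=None):
    """pixel->world; by depth, or on the plane z"""
    K=p["camera_matrix"];T=np.array(p["pose"]);u,v=uv
    r=np.linalg.inv(K)@[u,v,1]
    if z is None:
        d=p["depth"][int(round(v)),int(round(u))]
    else: d=(z-T[2,3])/(T[:3,:3]@r)[2]
    return T[:3,:3]@(r*d)+T[:3,3]
def px(p,X):
    T=np.linalg.inv(np.array(p["pose"]));c=T[:3,:3]@np.array(X)+T[:3,3];c=p["camera_matrix"]@c;return c[:2]/c[2]
E
python3 - <<'E'
from h import *
for n in("top","side"):
    p=cam(n);cv2.imwrite(f"pics/{n}0.png",p["image"]);print(n,np.round(p["pose"],2).tolist(),np.round(p["camera_matrix"],1).tolist())
    for q in["spanner_small","spanner_large","small_centre","large_centre","medium_centre","seat_small","seat_medium","seat_large","block_top","clip_front","clip_rear","clip_rail","loupe","matchbox","eraser"]:
        print(q,[(np.round(r["position"]).tolist(),round(r["confidence"],2),np.round(w(p,r["position"])).tolist()) for r in env.spot_point(p,q)[:3]])
print(env.read_state())
E
```

```text
top [[-0.03, -1.0, 0.07, 561.73], [-1.0, 0.03, 0.03, -120.31], [-0.03, -0.07, -1.0, 991.5], [0.0, 0.0, 0.0, 1.0]] [[383.5, 0.0, 276.8], [0.0, 383.5, 207.9], [0.0, 0.0, 1.0]]
spanner_small [([270.0, 186.0], 0.81, [688.0, -79.0, 18.0]), ([428.0, 236.0], 0.57, [548.0, -473.0, 11.0]), ([158.0, 229.0], 0.24, [587.0, 206.0, 36.0])]
spanner_large [([389.0, 254.0], 0.73, [506.0, -367.0, 30.0]), ([344.0, 227.0], 0.64, [577.0, -255.0, 70.0]), ([270.0, 186.0], 0.21, [689.0, -77.0, 18.0])]
small_centre [([430.0, 257.0], 0.65, [495.0, -473.0, 13.0])]
large_centre [([347.0, 229.0], 0.45, [572.0, -254.0, 114.0])]
medium_centre [([156.0, 229.0], 0.89, [586.0, 211.0, 37.0])]
seat_small [([131.0, 235.0], 0.71, [573.0, 288.0, 3.0]), ([342.0, 230.0], 0.47, [570.0, -248.0, 74.0])]
seat_medium [([156.0, 231.0], 0.82, [581.0, 211.0, 38.0]), ([346.0, 226.0], 0.63, [577.0, -254.0, 114.0])]
seat_large [([184.0, 226.0], 0.71, [594.0, 150.0, 2.0])]
block_top [([351.0, 229.0], 0.96, [571.0, -266.0, 99.0])]
clip_front [([185.0, 239.0], 0.71, [559.0, 142.0, 23.0]), ([160.0, 248.0], 0.29, [537.0, 202.0, 36.0])]
cli
[... 1758 characters left out ...]
y([ 1.23579881,  0.53639228, -0.00440784,  1.53793025,  0.00262237,
        1.0673337 , -0.07116522]), 'dq': array([-0.00065207,  0.00112826,  0.00070548,  0.00074545,  0.00039191,
       -0.00060799, -0.00174602]), 'joint_torque': array([-4.43031931e-04, -5.83323491e+01,  1.04771197e+00, -2.59438294e+01,
        1.24426113e-02,  1.79691022e-03, -1.01016976e-06]), 'tcp_pos': array([ 172.61100617, -626.62781745,  253.28300651]), 'ee_rot': array([-2.38213994e-05,  9.90976115e-01,  1.34038570e-01, -2.76102685e-05]), 'contact_force': array([-0.08246506, -0.35711927,  0.16736676]), 'wrist_torque': array([-0.06524947,  0.03627443, -0.0337517 ]), 'grasp_force': 0.0, 'grip_width': 85.19444339704715}
```

View both.

View pics/top0.png

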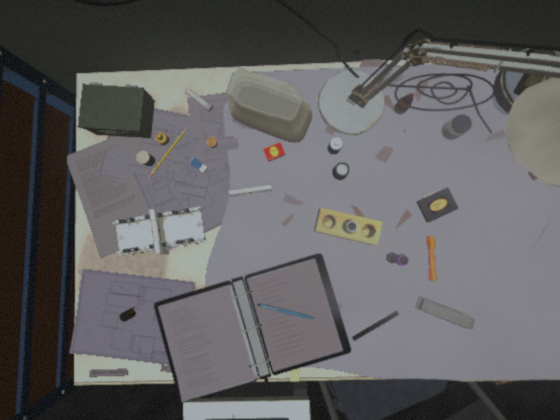

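View pics/side0.png

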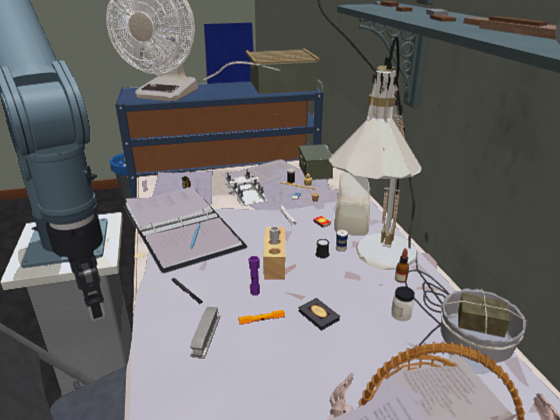

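Top view: the steel spanner in the yellow block is at (350,226) and the steel small spanner lies at (250,190). The look-alikes are purple (397,258) and orange (432,258). The rail is at (160,231). I'll fit poses and take one close crop to check.

```bash
cat >> h.py <<'E'
def cloud(p):
    K=p["camera_matrix"];T=np.array(p["pose"]);d=p["depth"].astype(float)
    v,u=np.mgrid[:420,:560];c=np.stack([(u-K[0,2])/K[0,0]*d,(v-K[1,2])/K[1,1]*d,d],-1)
    W=c@T[:3,:3].T+T[:3,3];W[d==0]=np.nan;return W
def rect(P):
    r=cv2.minAreaRect(P[:,:2].astype(np.float32));b=cv2.boxPoints(r);e=[b[1]-b[0],b[2]-b[1]];e.sort(key=np.linalg.norm);l=e[1]
    a=np.degrees(np.arctan2(l[1],l[0]));return np.round(r[0],1),np.round([np.linalg.norm(x) for x in e],1),round((a+360)%180-90,2)  # deviation of long axis from +y
def big(m):
    n,l,s,_=cv2.connectedComponentsWithStats(m.astype(np.uint8));return l==1+np.argmax(s[1:,4])
E
python3 - <<'E'
from h import *
for n in("top","side"):
    p=cam(n);W=cloud(p);x,y,z=W[...,0],W[...,1],W[...,2];print(n)
    b=(abs(x-570)<150)&(abs(y+260)<150)
    m=big(b&(z>64)&(z<88)); print("block",rect(W[m]),W[m].mean(0).round(1))
    m=big(b&(z>95)&(z<130)); print("large top",rect(W[m]),W[m].mean(0).round(1),m.sum())
    m=(abs(x-588)<110)&(abs(y-210)<150)&(z>10)&(z<60); m=big(cv2.dilate(m.astype(np.uint8),np.ones((3,3))))&m; print("rail",rect(W[m]),W[m].mean(0).round(1),m.sum(),np.nanpercentile(z[m],[5,50,95]))
    m=big((abs(x-690)<60)&(abs(y+30)<90)&(z>6)&(z<40)); print("small",rect(W[m]),W[m].mean(0).round(1),m.sum())
    for q in("spanner_medium","spanner_small"):
        s=env.silhouettes(p,q)
        for r in s[:2]: print(q,r["confidence"],np.round(r["position"]),rect(W[r["region"]&(z>0)]),r["region"].sum())
    for q,h in(("seat_small",31),("seat_medium",32.5),("seat_large",34),("clip_front",22),("clip_rear",22)):
        for r in env.spot_point(p,q)[:1]: print(q,w(p,r["position"],h).round(1))
    if n=="top":
        I=p["image"];cv2.imwrite("pics/crop.png",np.vstack([cv2.resize(I[195:265,90:220],(780,420)[:2])[:300*2],cv2.resize(np.hstack([I[170:205,220:290],I[205:240,315:385]]),(780,195))][:2])[:600])
E
```

```text
top
block (array([ 579.4, -263.7]), array([ 58.1, 150.5], dtype=float32), np.float32(-14.9)) [ 579.1 -263.8   74.4]
large top (array([ 578.5, -263.5]), array([23.8, 25. ], dtype=float32), np.float32(87.65)) [ 578.4 -264.3  106.4] 113
rail (array([583.2, 213.9]), array([109.5, 226.1], dtype=float32), np.float32(7.2)) [584.8 211.9  31.6] 896 [17.05310303 36.07995206 44.30606383]
small (array([682.4, -24.5]), array([ 20.6, 110. ], dtype=float32), np.float32(6.4)) [681.8 -24.8  13.9] 306
spanner_medium 0.59 [153. 228.] (array([586.8, 218.7]), array([ 37. , 117.8], dtype=float32), np.float32(-79.42)) 375
spanner_small 0.63 [250. 190.] (array([682.6, -24.7]), array([ 21.6, 109.8], dtype=float32), np.float32(6.89)) 323
spanner_small 0.54 [431. 260.] (array([ 493.1, -475.4]), array([ 15.2, 104.6], dtype=float32), np.float32(89.87)) 249
seat_small [578.7 281.4  31. ]
seat_medium [577.6 214.5  32.5]
seat_large [584.1 140.3  34. ]
clip_front [549.1 142.3  22. ]
clip_rear [621.6 144.6  22. ]
side
block (array([ 580. , -265.7]), array([ 57.6, 157.3], dtype=float32), np.float32(-14.05)) [ 576.  -2
[... 187 characters left out ...]
e=float32), np.float32(7.0)) [587.3 200.3  30.8] 433 [12.68275662 32.10205306 45.255249  ]
small (array([681., -26.]), array([ 19.3, 116.2], dtype=float32), np.float32(6.41)) [681.7 -30.3  14.2] 108
spanner_medium 0.63 [244. 183.] (array([583.7, 208.9]), array([ 25.1, 106.3], dtype=float32), np.float32(-84.82)) 129
spanner_medium 0.2 [247. 190.] (array([588.1, 211.4]), array([113.8, 228.8], dtype=float32), np.float32(5.55)) 697
spanner_small 0.44 [285. 213.] (array([681.6, -30.8]), array([ 19.3, 106.6], dtype=float32), np.float32(6.41)) 98
seat_small [584.1 286.4  31. ]
seat_medium [583.3 197.   32.5]
seat_large [601.1 175.3  34. ]
clip_front [555.6 130.4  22. ]
clip_rear [628.4 141.4  22. ]
```

View pics/crop.png

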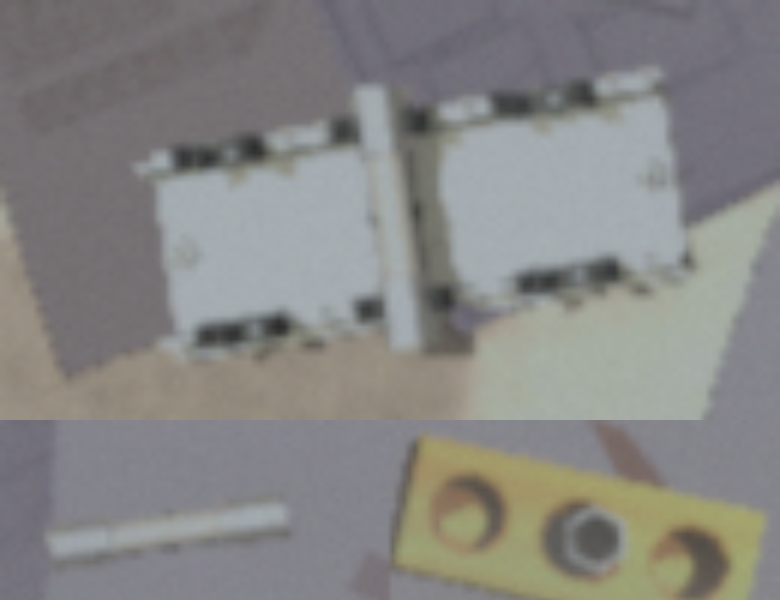

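Crop shows the steel hex in the middle bore of the block, the steel small spanner, and the clipped medium one. Of the empty seats, the narrow clips are on the left and the wide ones on the right. Choices confirmed, so I'm moving.

Request:
servo_tool(
  motion=[
    [[0.25, 0.22, 0], -0.02, 60],
    [[0.5, 0.45, 0], -0.042, 60],
    [[0.75, 0.67, 0], -0.063, 60],
    [[1, 0.9, 0], -0.084, 60],
    [[1, 0.9, 0], -0.084, 60],
  ],
)

```text
clock: 2.9
tcp_pos: [330.4, -485.3, 253.3]
ee_rot: [-0.002, 0.992, -0.125, 0.002]
contact_force: [0.5, 0.3, -0.8]
grip_width: 59.8
grasp_force: 0.0
```

Request:
servo_tool(
  motion=[
    [[0.25, 0.22, 0], 0, 60],
    [[0.5, 0.45, 0], 0, 60],
    [[0.75, 0.67, 0], 0, 60],
    [[1, 0.9, 0], 0, 60],
    [[1, 0.9, 0], 0, 60],
  ],
)

```text
clock: 3.4
tcp_pos: [479.0, -349.4, 253.4]
ee_rot: [-0.002, 0.992, -0.123, 0.002]
contact_force: [-0.6, -0.6, 0.1]
grip_width: 60.3
grasp_force: 0.0
```

Request:
servo_tool(
  motion=[
    [[0.3, 0.26, 0], 0, 60],
    [[0.6, 0.52, -0.1], 0, 60],
    [[0.706, 0.617, -0.3], 0, 60],
    [[0.706, 0.617, -0.5], 0, 60],
    [[0.706, 0.617, -0.5], 0, 60],
    [[0.706, 0.617, -0.5], 0, 60],
  ],
)

```text
clock: 4.0
tcp_pos: [577.6, -265.5, 178.5]
ee_rot: [0.0, 0.992, -0.13, -0.001]
contact_force: [0.1, -0.4, 0.5]
grip_width: 60.1
grasp_force: 0.0
```

```bash
python3 - <<'E'
from h import *
s=env.read_state();print(s["clock"],s["tcp_pos"],s["ee_rot"],s["contact_force"])
p=cam("side");cv2.imwrite("pics/s1.png",cv2.resize(p["image"][140:320,170:410],(800,600)))
E
```

```text
4.0 [ 577.61753765 -265.48438811  178.51910397] [ 3.79820412e-04  9.91562229e-01 -1.29629271e-01 -6.74026853e-04] [ 0.12891851 -0.3584985   0.51412209]
```

View pics/s1.png

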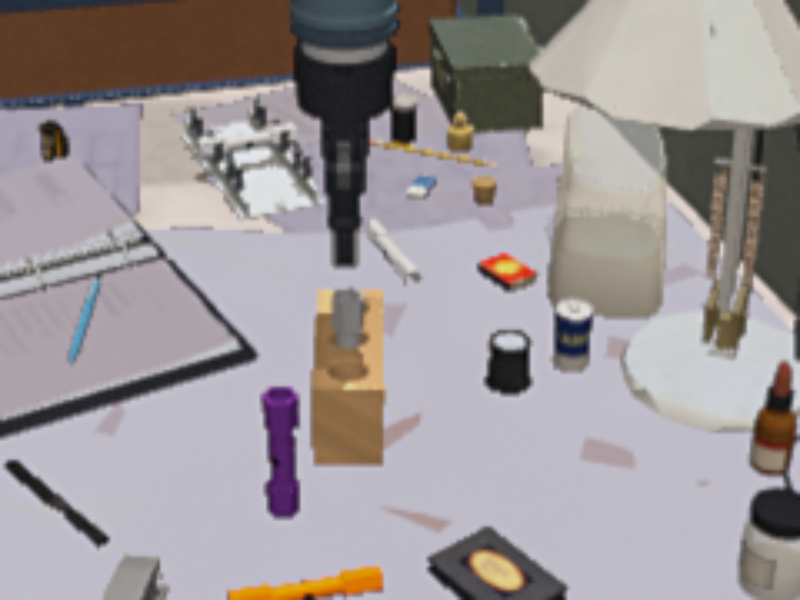

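The gripper is above the spanner, fingers straddling along the block (tip at (345,265), bar at (348,315)). Descend and grip.

Request:
servo_tool(
  motion=[
    [[0, 0, -0.25], 0, 60],
    [[0, 0, -0.483], 0, 60],
    [[0, 0, -0.483], 0, 60],
    [[0, 0, -0.483], 0, 15],
    [[0, 0, -0.483], 0, 15],
    [[0, 0, -0.483], 0, 15],
    [[0, 0, -0.483], 0, 15],
    [[0, 0, -0.483], 0, 15],
  ],
)

```text
clock: 4.85
tcp_pos: [580.3, -265.4, 109.1]
ee_rot: [0.001, 0.992, -0.129, 0.002]
contact_force: [-0.7, 0.5, 5.3]
grip_width: 24.9
grasp_force: 58.8
```

Request:
servo_tool(
  motion=[
    [[0, 0, 0], 0, 15],
    [[0, 0, 0], 0, 15],
    [[0, 0, 0], 0, 15],
    [[0, 0, 0.15], 0, 15],
    [[0, 0, 0.3], 0, 15],
    [[0, 0, 0.3], 0, 15],
  ],
)

```text
clock: 5.45
tcp_pos: [581.4, -265.4, 155.7]
ee_rot: [0.001, 0.992, -0.129, 0.004]
contact_force: [0.5, -0.7, -0.7]
grip_width: 24.6
grasp_force: 59.2
```

Request:
servo_tool(
  motion=[
    [[0, 0, 0.2], 0, 15],
    [[0, 0, 0.3], 0, 15],
    [[-0.15, 0.04, 0.3], 0, 15],
    [[-0.35, 0.09, 0.3], 0, 15],
    [[-0.42, 0.11, 0.3], 0, 15],
    [[-0.42, 0.11, 0.3], 0, 15],
    [[-0.42, 0.11, 0.3], 0, 15],
  ],
)

```text
clock: 6.15
tcp_pos: [516.5, -247.8, 196.2]
ee_rot: [0.0, 0.992, -0.129, 0.001]
contact_force: [1.3, -0.0, -0.9]
grip_width: 24.7
grasp_force: 59.3
```

```bash
python3 - <<'E'
from h import *
p=cam("side");s=env.read_state();print(s["clock"],s["tcp_pos"],s["contact_force"],s["wrist_torque"],s["grip_width"])
cv2.imwrite("pics/s2.png",cv2.resize(p["image"][160:310,180:380],(800,600)))
W=cloud(p);m=(abs(W[...,0]-518)<35)&(abs(W[...,1]+248)<35)&(W[...,2]>60);print(m.sum(),np.nanmin(W[m][:,2]),W[m&(W[...,2]<150)].mean(0))
E
```

```text
6.2 [ 516.79927913 -247.76675679  196.09556866] [ 0.09947833 -1.01221146 -1.6421558 ] [-0.06973781 -0.00222637  0.0037354 ] 24.59502124530347
2170 73.81527894782505 [ 516.65464646 -256.24294777  117.9876816 ]
```

View pics/s2.png

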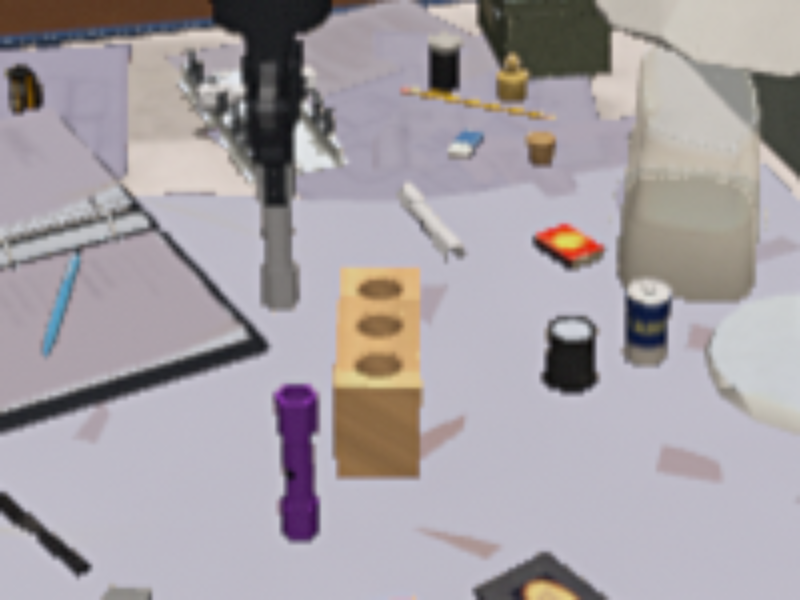

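The held spanner hangs upright left of the block, with its end at (280,300) in the crop. Now tilt it over the block's near edge.

Request:
servo_tool(
  motion=[
    [[0.05, -0.013, -0.18], 0, 15],
    [[0.1, -0.026, -0.24], 0, 15],
    [[0.19, -0.05, -0.25], 0, 15],
    [[0.28, -0.075, -0.255], 0, 15],
    [[0.35, -0.093, -0.27], 0, 15],
    [[0.41, -0.109, -0.287], 0, 15],
    [[0.47, -0.125, -0.315], 0, 15],
    [[0.528, -0.14, -0.35], 0, 15],
  ],
)

```text
clock: 7.0
tcp_pos: [594.7, -268.6, 143.3]
ee_rot: [-0.0, 0.992, -0.129, -0.001]
contact_force: [-4.5, 1.5, 4.0]
grip_width: 22.7
grasp_force: 61.1
```

```bash
python3 - <<'E'
from h import *
p=cam("side");s=env.read_state();print(s["clock"],s["tcp_pos"],s["contact_force"],s["wrist_torque"],s["grip_width"])
cv2.imwrite("pics/s3.png",cv2.resize(p["image"][160:310,180:380],(800,600)))
E
```

```text
7.05 [ 595.59994666 -268.67473981  142.39089565] [-2.12724959  0.74616333  3.84102363] [ 0.14978682  1.06903703 -0.03842234] 23.205284382332916
```

View pics/s3.png

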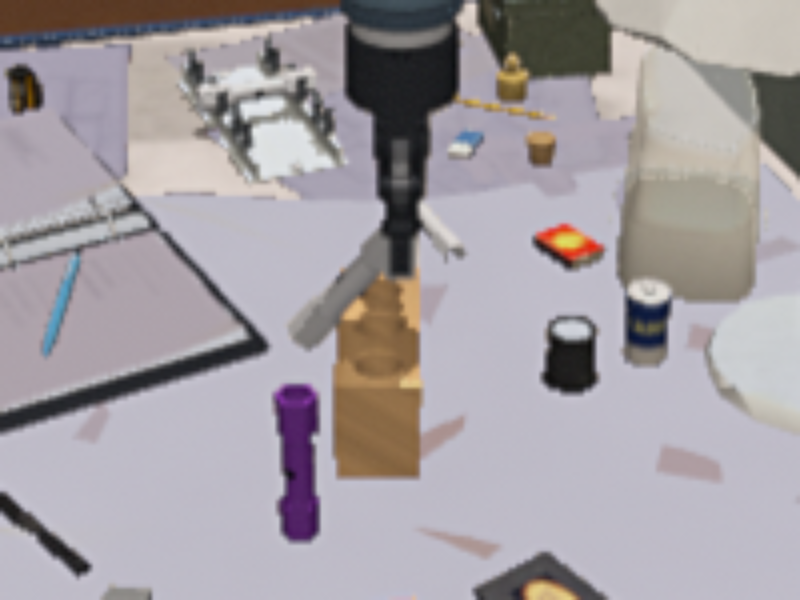

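The spanner pivots in the grip as planned, now about 45° (low end at (310,335)). Continue to horizontal.

Request:
servo_tool(
  motion=[
    [[0.05, -0.013, -0.045], 0, 15],
    [[0.097, -0.026, -0.095], 0, 15],
    [[0.135, -0.036, -0.15], 0, 15],
    [[0.167, -0.045, -0.21], 0, 15],
    [[0.19, -0.05, -0.275], 0, 15],
    [[0.206, -0.055, -0.343], 0, 15],
    [[0.206, -0.055, -0.343], 0, 15],
  ],
)

```text
clock: 7.75
tcp_pos: [627.5, -277.1, 92.1]
ee_rot: [0.0, 0.992, -0.129, 0.001]
contact_force: [1.2, 0.4, 5.8]
grip_width: 23.2
grasp_force: 64.7
```

```bash
python3 - <<'E'
from h import *
p=cam("side");s=env.read_state();print(s["clock"],s["tcp_pos"],s["contact_force"],s["wrist_torque"],s["grip_width"])
cv2.imwrite("pics/s4.png",cv2.resize(p["image"][160:310,180:380],(800,600)))
E
```

```text
7.8 [ 627.32540641 -277.06677252   92.52910315] [0.6491295  0.05865562 4.28988746] [ 0.08285533  0.0688384  -0.05432243] 23.070952289580138
```

View pics/s4.png

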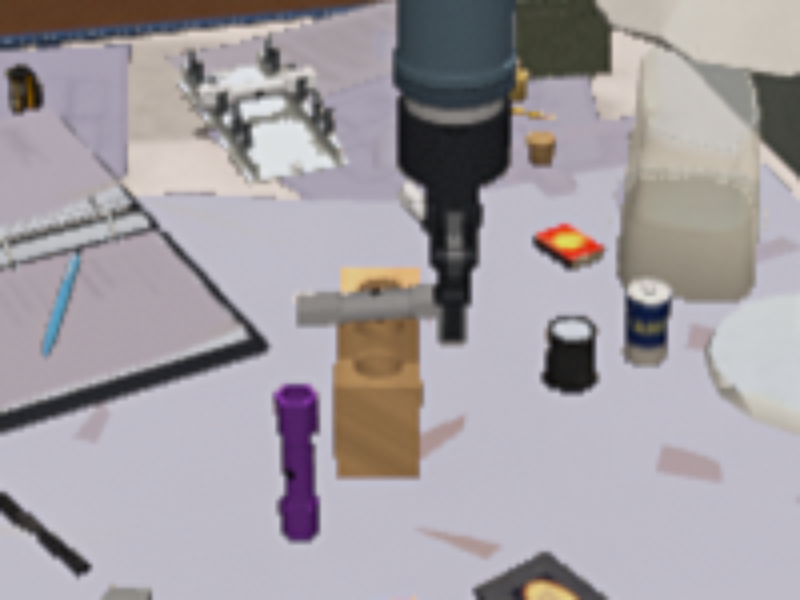

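Horizontal across the block top (from (300,308) to the jaws at (450,300)). Carry it to clear bench and lay it down.

Request:
servo_tool(
  motion=[
    [[0, 0, 0.2], 0, 15],
    [[0, 0.1, 0.4], 0, 15],
    [[-0.02, 0.35, 0.4], 0.02, 15],
    [[-0.04, 0.6, 0.4], 0.04, 15],
    [[-0.06, 0.8, 0.4], 0.06, 15],
    [[-0.06, 1, 0.4], 0.061, 15],
  ],
)

```text
clock: 8.4
tcp_pos: [616.4, -125.4, 152.0]
ee_rot: [-0.0, 0.998, 0.064, -0.0]
contact_force: [0.3, 0.1, -1.0]
grip_width: 23.1
grasp_force: 63.9
```

Request:
servo_tool(
  motion=[
    [[-0.02, 0.3, 0], 0, 15],
    [[-0.03, 0.6, 0], 0, 15],
    [[-0.03, 0.88, -0.1], 0, 15],
    [[-0.03, 0.88, -0.3], 0, 15],
    [[-0.03, 0.88, -0.5], 0, 15],
    [[-0.03, 0.88, -0.6], 0, 15],
    [[-0.03, 0.88, -0.6], 0, 15],
  ],
)

```text
clock: 9.1
tcp_pos: [610.6, 4.9, 59.8]
ee_rot: [0.0, 0.998, 0.062, -0.002]
contact_force: [0.4, 0.1, -1.2]
grip_width: 22.5
grasp_force: 63.9
```

```bash
python3 - <<'E'
from h import *
p=cam("side");s=env.read_state();print(s["clock"],s["tcp_pos"],s["ee_rot"],s["contact_force"],s["wrist_torque"],s["grip_width"])
W=cloud(p);t=s["tcp_pos"]
for a in range(15,100,10):
    q=t+[-a,-a*.12,0];m=(abs(W[...,0]-q[0])<5)&(abs(W[...,1]-q[1])<20)&(W[...,2]>12);print(a,m.sum(),np.nanmax(W[m][:,2]) if m.any() else 0)
E
```

```text
9.15 [611.88569128   4.8100908   61.45094453] [ 3.76134126e-05  9.98086041e-01  6.18364363e-02 -7.12791424e-04] [ 0.99338764  0.52385847 -1.44045593] [-0.01415464 -0.09299578  0.00379836] 23.20797731820745
15 102 466.05418877551944
25 81 480.7605067330007
35 231 494.4187795237512
45 23 501.2609481745193
55 30 514.9126465245319
65 34 528.7964127613113
75 30 542.224217254535
85 38 555.2029321692739
95 27 565.8286250617075
```

Request:
servo_tool(
  motion=[
    [[0, 0, -0.15], 0, 15],
    [[0, 0, -0.24], 0, 15],
    [[0, 0, -0.245], 0, 15],
    [[0, 0, -0.245], 0, 15],
    [[0, 0, -0.245], 0, 30],
    [[0, 0, -0.245], 0, 45],
    [[0, 0, -0.245], 0, 45],
    [[0, 0, -0.245], 0, 45],
  ],
)

```text
clock: 9.95
tcp_pos: [612.4, 5.2, 25.6]
ee_rot: [-0.0, 0.998, 0.062, 0.0]
contact_force: [-0.0, 0.2, 0.7]
grip_width: 44.8
grasp_force: 0.0
```

Request:
servo_tool(
  motion=[
    [[0, 0, 0.2], 0, 45],
    [[0, 0, 0.4], 0, 45],
    [[0.1, 0.2, 0.7], 0, 45],
    [[0.1, 0.5, 0.9], 0, 45],
    [[0.1, 0.9, 0.9], 0, 45],
    [[0.1, 0.9, 0.9], 0, 45],
  ],
)

```text
clock: 10.55
tcp_pos: [627.0, 147.7, 162.2]
ee_rot: [-0.002, 0.998, 0.065, 0.002]
contact_force: [-1.2, 0.7, 0.6]
grip_width: 45.1
grasp_force: 0.0
```

```bash
cat > f.py <<'E'
from h import *
import sys
def find(x0,y0,R=90,lo=4,hi=40,n="top",save=None):
    p=cam(n);W=cloud(p);m=(abs(W[...,0]-x0)<R)&(abs(W[...,1]-y0)<R)&(W[...,2]>lo)&(W[...,2]<hi);m=big(m)
    print(n,rect(W[m]),W[m].mean(0).round(1),m.sum(),np.percentile(W[m][:,2],[5,50,95]).round(1))
    if save: 
        u,v=px(p,[x0,y0,10]).astype(int);cv2.imwrite(save,cv2.resize(p["image"][v-45:v+45,u-60:u+60],(800,600)))
E
python3 - <<'E'
from f import *
s=env.read_state();print(s["clock"],s["tcp_pos"],s["contact_force"],s["grip_width"])
find(570,0,save="pics/t5.png");find(570,0,n="side");find(682,-25,R=70,n="top")
E
```

```text
10.55 [627.01516898 147.73230764 162.17245265] [-1.21557435  0.68986858  0.63765701] 45.05551614553045
top (array([545.9,  -1.8]), array([ 76.4, 147.9], dtype=float32), np.float32(68.02)) [5.563e+02 5.000e-01 1.550e+01] 574 [ 4.6 18.  23.8]
side (array([569. ,  15.1]), array([ 86. , 124.2], dtype=float32), np.float32(-83.9)) [562.1 -10.7  15.1] 277 [ 4.6 16.1 24.1]
top (array([682.3, -24.7]), array([ 20.5, 110. ], dtype=float32), np.float32(6.04)) [681.8 -25.1  14.1] 309 [ 8.3 14.3 18.5]
```

View pics/t5.png

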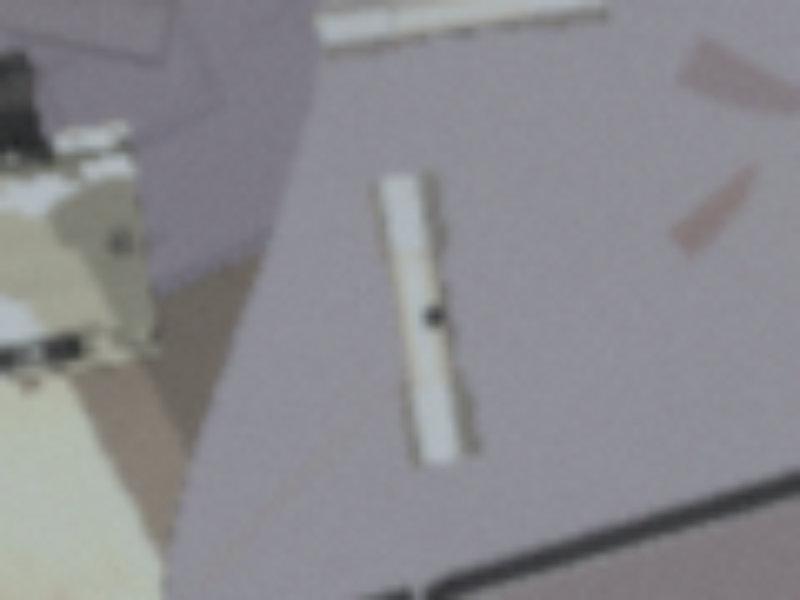

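The large spanner now lies flat-up on the bench (crop (385,180)–(445,460)). I'll measure it exactly.

```bash
python3 - <<'E'
from f import *
find(565,0,R=65,lo=9);find(565,0,R=65,lo=9,n="side")
E
```

```text
top (array([565. ,  -6.8]), array([ 27.6, 109.8], dtype=float32), np.float32(-82.5)) [564.7  -7.8  19.2] 412 [11.8 19.7 24.7]
side (array([567. , -12.2]), array([ 30.1, 111.1], dtype=float32), np.float32(-84.72)) [566.4 -14.2  17.9] 207 [10.2 18.2 24.2]
```

Request:
servo_tool(
  motion=[
    [[-0.1, -0.3, 0], 0, 45],
    [[-0.25, -0.6, 0], 0, 45],
    [[-0.407, -0.9, -0.1], 0, 45],
    [[-0.407, -0.98, -0.3], 0, 45],
    [[-0.407, -0.98, -0.5], 0, 45],
    [[-0.407, -0.98, -0.6], 0, 45],
    [[-0.407, -0.98, -0.6], 0, 45],
  ],
)

```text
clock: 11.5
tcp_pos: [564.3, -7.9, 68.1]
ee_rot: [0.0, 0.998, 0.061, -0.002]
contact_force: [0.0, 0.9, 0.5]
grip_width: 45.0
grasp_force: 0.0
```

Request:
servo_tool(
  motion=[
    [[0, 0, -0.2], 0, 45],
    [[0, 0, -0.303], 0, 45],
    [[0, 0, -0.303], 0, 45],
    [[0, 0, -0.303], 0, 10],
    [[0, 0, -0.303], 0, 10],
    [[0, 0, -0.303], 0, 10],
    [[0, 0, -0.303], 0, 10],
    [[0, 0, -0.303], 0, 10],
  ],
)

```text
clock: 12.3
tcp_pos: [567.1, -6.8, 26.1]
ee_rot: [0.0, 0.998, 0.062, 0.001]
contact_force: [-1.0, -0.3, 6.7]
grip_width: 18.4
grasp_force: 59.0
```

Request:
servo_tool(
  motion=[
    [[0, 0, 0], 0, 10],
    [[0, 0, 0], 0, 10],
    [[0, 0, 0], 0, 10],
    [[0, 0, 0], 0, 10],
  ],
)

```text
clock: 12.7
tcp_pos: [567.1, -6.7, 26.1]
ee_rot: [0.0, 0.998, 0.062, 0.001]
contact_force: [-0.2, -0.1, 6.6]
grip_width: 18.2
grasp_force: 59.0
```

```bash
python3 - <<'E'
from f import *
a=np.radians(7.1);ex=np.array([np.cos(a),np.sin(a)]);ey=np.array([-np.sin(a),np.cos(a)]);c=np.array([585,212])
for n in("top","side"):
    p=cam(n);W=cloud(p);d=W[...,:2]-c;X=d@ex;Y=d@ey;Z=W[...,2]
    ok=(abs(X)<80)&(abs(Y)<130)
    for nm,m in(("walls",ok&(abs(Y)>25)&(Z>12)&(Z<60)),("medium top",ok&(abs(Y)<20)&(Z>36)&(abs(X)<75)),("ends",ok&(Z>12)&(abs(X)<55)),("clipL",ok&(Z>30)&(Y<-40)),("clipS",ok&(Z>30)&(Y>40)),("clLf",ok&(Z>30)&(Y<-40)&(X<0)),("clLr",ok&(Z>30)&(Y<-40)&(X>0)),("clSf",ok&(Z>30)&(Y>40)&(X<0)),("clSr",ok&(Z>30)&(Y>40)&(X>0))):
        if m.sum()<3: print(n,nm,m.sum());continue
        x,y=X[m],Y[m];print(n,nm,m.sum(),"X",np.percentile(x,[1,99]).round(1),"Y",np.percentile(y,[1,99]).round(1),"mean",x.mean().round(1),y.mean().round(1))
s=env.read_state();print(s["clock"],s["tcp_pos"],s["ee_rot"],s["contact_force"],s["grip_width"],s["grasp_force"])
find(566,-7,R=65,lo=9)
E
```

```text
top walls 378 X [-43.4  43. ] Y [-105.3  111.8] mean 6.0 12.2
top medium top 337 X [-55.2  52.1] Y [-14.7  18.8] mean -1.8 1.9
top ends 827 X [-52.6  51.2] Y [-99.1 110.5] mean 2.5 5.4
top clipL 50 X [-42.2  42.9] Y [-86.2 -47.7] mean 12.2 -60.8
top clipS 65 X [-43.5  41.8] Y [56.1 88.8] mean -0.3 75.6
top clLf 17 X [-42.4 -33.7] Y [-56.6 -48.2] mean -37.9 -52.5
top clLr 33 X [33.4 43.1] Y [-86.2 -47.7] mean 38.0 -65.0
top clSf 32 X [-43.6 -33.9] Y [55.8 88.2] mean -38.6 75.5
top clSr 33 X [32.4 41.9] Y [56.7 88.9] mean 37.0 75.6
side walls 149 X [-41.8  45.7] Y [-111.5  101.6] mean -10.2 -35.2
side medium top 38 X [-53.  -20.8] Y [-18.4  16.4] mean -37.6 -1.8
side ends 229 X [-54.3  45.3] Y [-111.2   98.9] mean -20.3 -24.6
side clipL 38 X [-41.5  44.6] Y [-91.  -49.1] mean -4.4 -72.2
side clipS 19 X [-41.6 -31.6] Y [53.2 92.2] mean -36.8 72.1
side clLf 22 X [-41.5 -30.6] Y [-88.8 -48.9] mean -36.6 -66.6
side clLr 16 X [34.6 44.7] Y [-91.1 -52.6] mean 39.8 -79.8
side clSf 19 X [-41.6 -31.6] Y [53.2 92.2] mean -36.8 72.1
side clSr 0
12.8 [567.09786257  -6.78307588  26.11380362] [3.59371514e-05 9.98067496e-01 6.21299008e-02 1.07098620e-03] [-1.18251696 -0.0426121   6.90594053] 18.40865975897425 59.006831645965576Traceback (most recent call last):
  File "<stdin>", line 10, in <module>
  File "f.py", line 4, in find
    p=cam(n);W=cloud(p);m=(abs(W[...,0]-x0)<R)&(abs(W[...,1]-y0)<R)&(W[...,2]>lo)&(W[...,2]<hi);m=big(m)
                                                                                                  ~~~^^^
  File "h.py", line 22, in big
    n,l,s,_=cv2.connectedComponentsWithStats(m.astype(np.uint8));return l==1+np.argmax(s[1:,4])
                                                                             ~~~~~~~~~^^^^^^^^^
    return _wrapfunc(a, 'argmax', axis=axis, out=out, **kwds)
    return bound(*args, **kwds)
ValueError: attempt to get argmax of an empty sequence
```

Request:
servo_tool(
  motion=[
    [[0, 0, 0.2], 0, 10],
    [[0, 0, 0.43], 0, 10],
    [[0.05, 0.2, 0.43], 0, 10],
    [[0.1, 0.5, 0.43], 0, 10],
    [[0.15, 0.75, 0.43], 0, 10],
    [[0.196, 1, 0.43], 0, 10],
    [[0.196, 1, 0.43], 0, 10],
    [[0.196, 1, 0.43], 0, 10],
  ],
)

```text
clock: 13.65
tcp_pos: [595.3, 144.3, 89.4]
ee_rot: [-0.0, 0.998, 0.063, 0.0]
contact_force: [0.3, -1.3, -1.8]
grip_width: 18.3
grasp_force: 58.9
```

```bash
cat > r.py <<'E'
from f import *
a=np.radians(7.1);ex=np.array([np.cos(a),np.sin(a)]);ey=np.array([-np.sin(a),np.cos(a)]);c=np.array([585,212])
def rail(n,boxes):
    p=cam(n);W=cloud(p);d=W[...,:2]-c;X=d@ex;Y=d@ey;Z=W[...,2]
    for nm,x0,x1,y0,y1,z0,z1 in boxes:
        m=(X>x0)&(X<x1)&(Y>y0)&(Y<y1)&(Z>z0)&(Z<z1)
        if m.sum()<3: print(n,nm,m.sum());continue
        print(n,nm,m.sum(),"X",np.percentile(X[m],[0,50,100]).round(1),"Y",np.percentile(Y[m],[0,50,100]).round(1),"Z",np.percentile(Z[m],[0,50,100]).round(1))
    return p
E
python3 - <<'E'
from r import *
s=env.read_state();print(s["clock"],s["tcp_pos"],s["ee_rot"],s["contact_force"],s["wrist_torque"],s["grip_width"],s["grasp_force"])
print("tcp rail",(s["tcp_pos"][:2]-c)@np.c_[ex,ey])
for n in("top","side"):
    p=rail(n,[("barF",-80,-26,-100,-40,58,95),("barR",26,80,-100,-40,58,95),("medF",-80,-30,-16,20,25,46),("medR",30,80,-16,20,25,46),("clLF",-45,-30,-100,-40,27,50),("clLR",30,45,-100,-40,27,50)])
    u,v=px(p,[593,144,50]).astype(int);cv2.imwrite(f"pics/{n}6.png",cv2.resize(p["image"][v-45:v+45,u-60:u+60],(600,450)))
a=cv2.imread("pics/top6.png");b=cv2.imread("pics/side6.png");cv2.imwrite("pics/m6.png",cv2.resize(np.hstack([a,b]),(800,300)))
E
```

```text
13.65 [595.29622044 144.29204006  89.42519986] [-1.06564461e-04  9.97994874e-01  6.32946404e-02  8.96403532e-05] [ 0.32632329 -1.34588935 -1.76467648] [-0.0249801  -0.00447672 -0.03058345] 18.335190419024126 58.91701698303223
tcp rail [  1.84846454 -68.46139915]
top barF 141 X [-54.9 -40.7 -26.1] Y [-82.  -71.1 -54.9] Z [64.7 84.1 88.8]
top barR 107 X [27.2 43.5 55. ] Y [-81.7 -73.4 -55.7] Z [72.  84.2 90. ]
top medF 85 X [-56.1 -44.8 -30.3] Y [-15.   -4.9  11.5] Z [26.6 39.5 45.1]
top medR 0
top clLF 14 X [-42.3 -37.9 -33.6] Y [-87.9 -84.8 -79.3] Z [27.4 41.3 49.5]
top clLR 15 X [33.5 38.5 43.2] Y [-86.7 -83.7 -78.3] Z [27.9 40.3 48.2]
side barF 72 X [-55.2 -42.3 -26. ] Y [-87.8 -78.7 -56.7] Z [59.7 78.8 88.7]
side barR 64 X [26.3 40.8 55.5] Y [-88.7 -80.2 -65.2] Z [61.9 79.8 89.4]
side medF 42 X [-54.8 -43.8 -32.7] Y [-15.9  -7.2  19.1] Z [25.1 36.7 45.8]
side medR 6 X [34.8 39.7 48.1] Y [-15.7 -12.8 -10.7] Z [25.7 30.4 31.8]
side clLF 29 X [-42.7 -36.4 -31.5] Y [-91.7 -79.3 -48.5] Z [28.2 39.2 47.5]
side clLR 26 X [33.4 39.7 44. ] Y [-89.4 -58.8 -47.1] Z [27.3 38.1 48.1]
```

View pics/m6.png

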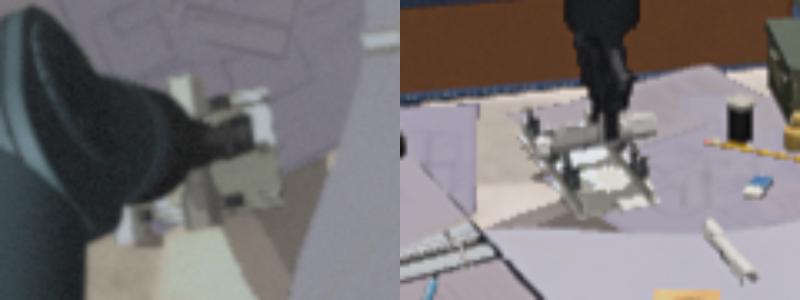

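Both views show the bar level across the large seat, its ends centred within about 0.5 mm. Press down in steps.

Request:
servo_tool(
  motion=[
    [[0, 0, -0.08], 0, 10],
    [[0, 0, -0.13], 0, 10],
    [[0, 0, -0.16], 0, 10],
    [[0, 0, -0.19], 0, 10],
    [[0, 0, -0.21], 0, 10],
    [[0, 0, -0.23], 0, 10],
    [[0, 0, -0.24], 0, 10],
    [[0, 0, -0.24], 0, 10],
  ],
)

```text
clock: 14.55
tcp_pos: [597.0, 144.0, 54.3]
ee_rot: [-0.001, 0.998, 0.062, 0.002]
contact_force: [1.2, 2.4, 5.4]
grip_width: 17.8
grasp_force: 59.5
```

Request:
servo_tool(
  motion=[
    [[0, 0, -0.01], 0, 10],
    [[0, 0, -0.02], 0, 10],
    [[0, 0, -0.03], 0, 10],
    [[0, 0, -0.04], 0, 10],
    [[0, 0, -0.05], 0, 10],
    [[0, 0, -0.05], 0, 10],
  ],
)

```text
clock: 15.15
tcp_pos: [595.0, 143.7, 48.0]
ee_rot: [-0.0, 0.998, 0.062, -0.001]
contact_force: [-9.8, 1.0, 24.0]
grip_width: 18.2
grasp_force: 61.9
```

Request:
servo_tool(
  motion=[
    [[0, 0, 0.013], 0, 10],
    [[0, 0, 0.013], 0, 30],
    [[0, 0, 0.013], 0, 40],
    [[0, 0, 0.013], 0, 40],
    [[0, 0, 0.15], 0, 40],
    [[0, 0, 0.4], 0, 40],
    [[0, -0.2, 0.7], 0, 40],
    [[0, -0.6, 0.7], 0, 40],
  ],
)

```text
clock: 15.95
tcp_pos: [599.0, 69.9, 155.3]
ee_rot: [-0.002, 0.998, 0.066, 0.005]
contact_force: [1.5, -1.4, 0.7]
grip_width: 40.1
grasp_force: 0.0
```

Request:
servo_tool(
  motion=[
    [[0.1, -0.3, 0], 0, 40],
    [[0.2, -0.6, 0], 0, 40],
    [[0.3, -0.7, 0], 0, 40],
    [[0.3, -0.7, 0], 0, 40],
  ],
)

```text
clock: 16.35
tcp_pos: [641.8, -45.0, 149.8]
ee_rot: [0.001, 0.998, 0.059, 0.001]
contact_force: [0.9, 0.7, -0.2]
grip_width: 40.3
grasp_force: 0.0
```

```bash
python3 - <<'E'
from r import *
s=env.read_state();print(s["clock"],s["tcp_pos"],s["ee_rot"],s["contact_force"],s["grip_width"])
for n in("top","side"):
    p=rail(n,[("barF",-80,-44,-90,-50,20,95),("barM",-20,20,-90,-50,20,95),("barR",44,80,-90,-50,20,95),("medF",-80,-44,-16,20,20,60),("medR",44,80,-16,20,20,60)])
    u,v=px(p,[593,160,50]).astype(int);cv2.imwrite(f"pics/{n}7.png",cv2.resize(p["image"][v-45:v+45,u-60:u+60],(600,450)))
a=cv2.imread("pics/top7.png");b=cv2.imread("pics/side7.png");cv2.imwrite("pics/m7.png",cv2.resize(np.hstack([a,b]),(800,300)))
find(682,-25,R=65)
E
```

```text
16.35 [641.79895234 -44.98944053 149.80283618] [1.44235166e-03 9.98266217e-01 5.88404111e-02 5.34554325e-04] [ 0.87435238  0.68445753 -0.19662818] 40.25930648578073
top barF 51 X [-55.5 -49.7 -44. ] Y [-81.4 -70.7 -55. ] Z [31.8 43.6 48.4]
top barM 130 X [-19.9  -0.4  19.9] Y [-78.8 -70.  -58.7] Z [31.2 41.  47.1]
top barR 44 X [44.2 49.  54.2] Y [-81.  -70.6 -57.1] Z [33.1 43.1 49.6]
top medF 48 X [-56.3 -50.3 -44.1] Y [-10.2  -1.2  15.8] Z [20.2 40.  43.6]
top medR 37 X [44.1 49.  53.2] Y [-10.    0.2  14.6] Z [29.1 40.3 45. ]
side barF 33 X [-54.9 -51.3 -44.1] Y [-87.1 -76.1 -52. ] Z [22.3 35.7 48.6]
side barM 62 X [-19.5   0.6  17.9] Y [-83.9 -76.  -62.4] Z [25.9 37.5 46.4]
side barR 25 X [44.4 51.5 56.1] Y [-86.4 -75.8 -54.6] Z [20.1 39.4 49. ]
side medF 25 X [-56.4 -51.9 -44.6] Y [-14.4  -4.8  12.1] Z [23.3 33.6 45.3]
side medR 17 X [44.2 51.9 56.3] Y [-10.5  -4.4   8.4] Z [22.3 35.7 44.9]
top (array([687.8, -68.9]), array([18.3, 18.5], dtype=float32), np.float32(87.72)) [688.6 -70.   15.2] 47 [ 9.6 16.2 18.6]
```

View pics/m7.png

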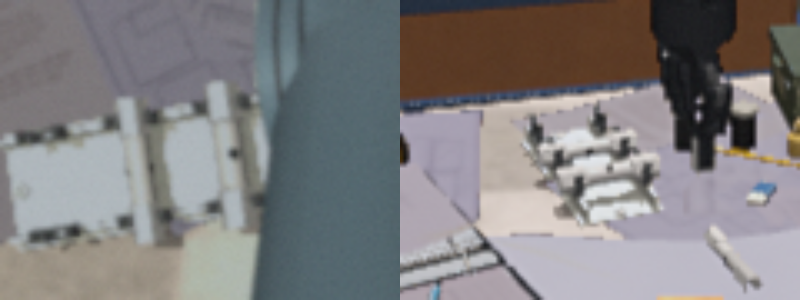

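The large spanner lies in its clips, parallel and flush with the medium one at equal height offset. Now the small one; first check the joint-7 margin.

```bash
python3 -c "
from h import *
s=env.read_state();print(s['clock'],s['q'].round(2),s['tcp_pos'].round(1))"
```

```text
16.5 [ 0.07  0.64 -0.12  1.63  0.09  0.87 -1.53] [639.9 -38.3 149.6]
```

Request:
servo_tool(
  motion=[
    [[0.05, 0.015, 0], 0.023, 40],
    [[0.1, 0.03, 0], 0.046, 40],
    [[0.15, 0.045, 0], 0.069, 40],
    [[0.2, 0.06, 0], 0.092, 40],
    [[0.25, 0.075, 0], 0.115, 40],
    [[0.282, 0.09, 0], 0.138, 40],
    [[0.282, 0.091, 0], 0.161, 40],
    [[0.282, 0.091, 0], 0.184, 40],
  ],
)

```text
clock: 17.3
tcp_pos: [682.2, -23.5, 149.9]
ee_rot: [-0.0, 0.799, 0.601, -0.0]
contact_force: [-0.3, 0.1, -0.6]
grip_width: 40.4
grasp_force: 0.0
```

Request:
servo_tool(
  motion=[
    [[0, 0, 0], 0.023, 40],
    [[0, 0, -0.15], 0.046, 40],
    [[0, 0, -0.35], 0.064, 40],
    [[0, 0, -0.5], 0.064, 40],
    [[0, 0, -0.5], 0.064, 40],
    [[0, 0, -0.5], 0.064, 40],
  ],
)

```text
clock: 17.9
tcp_pos: [682.5, -24.4, 75.4]
ee_rot: [-0.0, 0.666, 0.746, 0.0]
contact_force: [-0.1, 0.6, 0.5]
grip_width: 40.2
grasp_force: 0.0
```

```bash
python3 - <<'E'
from f import *
s=env.read_state();q=s["ee_rot"];print(s["clock"],s["tcp_pos"],q,"yaw",np.degrees(2*np.arctan2(q[2],q[1])),s["contact_force"])
find(682,-25,R=65,lo=6,hi=22);find(682,-25,R=65,lo=6,hi=22,n="side")
E
```

```text
17.9 [682.53237011 -24.37164931  75.38027882] [-3.57892244e-04  6.65961264e-01  7.45986236e-01  3.83705518e-05] yaw 96.48776680055165 [-0.14677779  0.62752384  0.45432515]
top (array([687.6, -71.2]), array([15.8, 20.7], dtype=float32), np.float32(-82.26)) [687.3 -71.9  14.5] 49 [ 8.5 15.3 19.5]
side (array([684.6, -28.6]), array([ 20.9, 115.1], dtype=float32), np.float32(6.95)) [681.5 -30.4  14.3] 109 [ 8.  15.  19.1]
```

Request:
servo_tool(
  motion=[
    [[0, 0, -0.2], 0, 40],
    [[0, 0, -0.336], 0, 40],
    [[0, 0, -0.336], 0, 40],
    [[0, 0, -0.336], 0, 5],
    [[0, 0, -0.336], 0, 5],
    [[0, 0, -0.336], 0, 5],
    [[0, 0, -0.336], 0, 5],
    [[0, 0, -0.336], 0, 5],
  ],
)

```text
clock: 18.8
tcp_pos: [683.8, -25.7, 26.0]
ee_rot: [0.001, 0.667, 0.745, 0.001]
contact_force: [0.3, -0.5, 6.8]
grip_width: 12.7
grasp_force: 59.3
```

Request:
servo_tool(
  motion=[
    [[0, 0, 0], 0, 5],
    [[0, 0, 0], 0, 5],
    [[0, 0, 0.2], 0, 5],
    [[0, 0, 0.5], 0, 5],
    [[0, 0.2, 0.5], -0.023, 5],
    [[0, 0.5, 0.5], -0.046, 5],
    [[-0.03, 0.75, 0.5], -0.069, 5],
    [[-0.06, 1, 0.5], -0.092, 5],
  ],
)

```text
clock: 19.6
tcp_pos: [673.4, 125.8, 99.7]
ee_rot: [-0.0, 0.853, 0.522, 0.0]
contact_force: [0.3, 0.1, -2.2]
grip_width: 13.0
grasp_force: 58.9
```

Request:
servo_tool(
  motion=[
    [[-0.1, 0.15, 0], -0.023, 5],
    [[-0.2, 0.3, 0], -0.046, 5],
    [[-0.3, 0.45, 0], -0.069, 5],
    [[-0.4, 0.6, 0], -0.092, 5],
    [[-0.5, 0.75, 0], -0.115, 5],
    [[-0.6, 0.9, 0], -0.138, 5],
    [[-0.654, 1, 0], -0.156, 5],
    [[-0.654, 1, 0], -0.156, 5],
  ],
)

```text
clock: 20.4
tcp_pos: [573.5, 278.0, 99.8]
ee_rot: [-0.001, 0.998, 0.064, -0.0]
contact_force: [0.2, 0.2, -0.1]
grip_width: 12.9
grasp_force: 58.8
```

Request:
servo_tool(
  motion=[
    [[0, 0.049, 0], 0, 5],
    [[0, 0.049, -0.05], 0, 5],
    [[0, 0.049, -0.05], 0, 5],
  ],
)

```text
clock: 20.7
tcp_pos: [575.8, 279.9, 90.8]
ee_rot: [0.001, 0.998, 0.062, -0.001]
contact_force: [-0.2, -0.2, -1.3]
grip_width: 12.7
grasp_force: 58.8
```

```bash
python3 - <<'E'
from r import *
s=env.read_state();q=s["ee_rot"];print(s["clock"],s["tcp_pos"],"yaw",np.degrees(2*np.arctan2(q[2],q[1])),s["contact_force"],s["wrist_torque"],s["grip_width"])
print("tcp rail",(s["tcp_pos"][:2]-c)@np.c_[ex,ey])
for n in("top","side"):
    p=rail(n,[("barF",-80,-26,50,95,58,92),("barR",26,80,50,95,58,92),("clSF",-45,-30,40,100,27,50),("clSR",30,45,40,100,27,50)])
    u,v=px(p,[580,260,50]).astype(int);cv2.imwrite(f"pics/{n}8.png",cv2.resize(p["image"][v-45:v+45,u-60:u+60],(600,450)))
a=cv2.imread("pics/top8.png");b=cv2.imread("pics/side8.png");cv2.imwrite("pics/m8.png",cv2.resize(np.hstack([a,b]),(800,300)))
E
```

```text
20.7 [575.75453902 279.87946356  90.84806859] yaw 7.1098396459822215 [-0.18486267 -0.18115428 -1.31407182] [ 0.05458035  0.00503164 -0.01037229] 12.747696052774957
tcp rail [-0.78456427 68.50171225]
top barF 107 X [-55.3 -40.5 -26.1] Y [58.9 65.5 79.8] Z [69.5 80.3 85.7]
top barR 100 X [26.5 40.5 54.8] Y [58.  65.4 79.2] Z [69.8 79.6 84.9]
top clSF 15 X [-42.8 -39.4 -34.5] Y [56.4 59.3 63.1] Z [27.2 34.5 45.1]
top clSR 14 X [33.1 36.8 41.8] Y [56.4 59.5 63.7] Z [27.8 35.6 45.3]
side barF 45 X [-53.6 -40.2 -27.1] Y [51.8 62.7 77.4] Z [65.5 76.2 84.4]
side barR 42 X [26.6 40.4 55.2] Y [51.8 62.4 72.8] Z [61.6 77.1 86.4]
side clSF 23 X [-42.7 -37.2 -30.9] Y [48.6 65.  96.2] Z [27.2 37.  45.5]
side clSR 21 X [34.1 38.1 42.4] Y [51.5 61.6 91.3] Z [27.1 37.3 46.8]
```

View pics/m8.png

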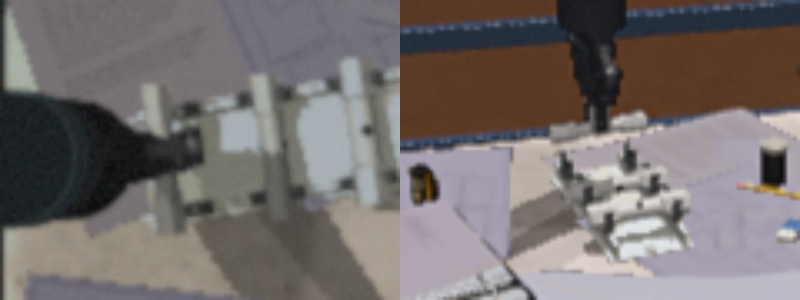

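Bar level over the small seat, centred lengthwise; about 2.5 mm short in y. Let it settle, then check.

Request:
servo_tool(
  motion=[
    [[0, 0, -0.03], 0, 5],
    [[0, 0, -0.06], 0, 5],
    [[0, 0, -0.06], 0, 5],
    [[0, 0, -0.06], 0, 5],
  ],
)

```text
clock: 21.2
tcp_pos: [575.5, 281.4, 82.8]
ee_rot: [0.0, 0.998, 0.062, -0.0]
contact_force: [0.0, -0.6, 0.3]
grip_width: 13.1
grasp_force: 58.8
```

Request:
servo_tool(
  motion=[
    [[0, 0.007, -0.05], 0, 5],
    [[0, 0.007, -0.1], 0, 5],
    [[0, 0.007, -0.13], 0, 5],
    [[0, 0.007, -0.155], 0, 5],
    [[0, 0.007, -0.175], 0, 5],
    [[0, 0.007, -0.19], 0, 5],
    [[0, 0.007, -0.2], 0, 5],
    [[0, 0.007, -0.2], 0, 5],
  ],
)

```text
clock: 22.0
tcp_pos: [577.3, 283.4, 54.6]
ee_rot: [-0.001, 0.998, 0.062, 0.002]
contact_force: [0.2, 0.8, 6.7]
grip_width: 12.9
grasp_force: 59.7
```

Request:
servo_tool(
  motion=[
    [[0, 0, -0.01], 0, 5],
    [[0, 0, -0.02], 0, 5],
    [[0, 0, -0.03], 0, 5],
    [[0, 0, -0.04], 0, 5],
    [[0, 0, -0.04], 0, 5],
  ],
)

```text
clock: 22.5
tcp_pos: [575.4, 282.8, 47.9]
ee_rot: [0.0, 0.998, 0.062, -0.0]
contact_force: [-3.7, 0.6, 10.1]
grip_width: 13.3
grasp_force: 60.0
```

Request:
servo_tool(
  motion=[
    [[0, 0, -0.007], 0, 5],
    [[0, 0, -0.013], 0, 5],
    [[0, 0, -0.013], 0, 5],
  ],
)

```text
clock: 22.8
tcp_pos: [575.4, 282.8, 47.8]
ee_rot: [0.0, 0.998, 0.062, -0.0]
contact_force: [-8.7, -3.0, 25.7]
grip_width: 13.0
grasp_force: 61.7
```

Request:
servo_tool(
  motion=[
    [[0, 0, 0.015], 0, 5],
    [[0, 0, 0.015], 0, 25],
    [[0, 0, 0.015], 0, 35],
    [[0, 0, 0.015], 0, 35],
    [[0, 0, 0.15], 0, 35],
    [[0, 0, 0.4], 0, 35],
    [[0, -0.2, 0.7], 0, 35],
    [[0, -0.5, 0.8], 0, 35],
  ],
)

```text
clock: 23.6
tcp_pos: [577.0, 212.3, 168.6]
ee_rot: [-0.002, 0.998, 0.065, 0.003]
contact_force: [1.8, -0.0, -0.0]
grip_width: 35.0
grasp_force: 0.0
```

Request:
servo_tool(
  motion=[
    [[0.1, -0.3, 0], 0, 35],
    [[0.1, -0.6, 0], 0, 35],
    [[0.1, -0.9, 0], 0, 35],
    [[0.1, -1, 0], 0, 35],
  ],
)

```text
clock: 24.0
tcp_pos: [590.6, 51.1, 164.6]
ee_rot: [0.002, 0.998, 0.058, -0.0]
contact_force: [0.5, -0.7, -0.8]
grip_width: 34.7
grasp_force: 0.0
```

Request:
servo_tool(
  motion=[
    [[0.1, -0.3, 0], 0, 35],
    [[0.1, -0.6, 0], 0, 35],
    [[0.1, -0.9, 0], 0, 35],
    [[0.1, -1, 0], 0, 35],
    [[0.1, -1, 0], 0, 35],
  ],
)

```text
clock: 24.5
tcp_pos: [605.3, -95.2, 164.6]
ee_rot: [0.001, 0.998, 0.06, -0.0]
contact_force: [0.0, -0.6, 0.0]
grip_width: 34.9
grasp_force: 0.0
```

```bash
python3 - <<'E'
from r import *
s=env.read_state();print(s["clock"],s["tcp_pos"],s["contact_force"],s["grip_width"])
for n in("top","side"):
    B=[]
    for nm,y in(("L",-69),("M",1),("S",71)):
        for k,x0,x1 in(("F",-65,-45),("mid",-18,18),("R",45,65)): B.append((nm+k,x0,x1,y-15,y+15,28,60))
        B.append((nm+"top",-57,57,y-5,y+5,28,60))
    p=rail(n,B)
    u,v=px(p,[585,212,30]).astype(int);cv2.imwrite(f"pics/{n}9.png",cv2.resize(p["image"][v-45:v+45,u-60:u+60],(600,450)))
a=cv2.imread("pics/top9.png");b=cv2.imread("pics/side9.png");cv2.imwrite("pics/m9.png",cv2.resize(np.hstack([a,b]),(800,300)))
E
```

```text
24.5 [605.33027218 -95.2168141  164.60632462] [ 0.02860503 -0.60677011  0.03301863] 34.865128107707406
top LF 46 X [-55.5 -50.1 -45.2] Y [-80.7 -70.9 -55.5] Z [32.4 43.4 46.9]
top Lmid 116 X [-17.7   0.5  17.9] Y [-78.9 -70.4 -58.5] Z [29.4 41.3 46.3]
top LR 41 X [45.1 49.2 54.5] Y [-80.8 -71.4 -56.5] Z [32.1 42.8 47.3]
top Ltop 176 X [-55.    0.5  54.5] Y [-74.  -68.9 -64. ] Z [38.  43.4 48.6]
top MF 43 X [-56.1 -50.5 -45.1] Y [-10.1  -1.   11.6] Z [30.9 40.4 43.9]
top Mmid 107 X [-17.9  -0.3  17.5] Y [-7.6 -0.4 10.7] Z [29.  38.1 42.8]
top MR 32 X [45.3 49.3 53.5] Y [-9.6 -0.1 15.9] Z [28.4 40.2 44.6]
top Mtop 180 X [-56.1  -0.4  53.1] Y [-4.   0.7  5.8] Z [33.2 40.3 46.3]
top SF 33 X [-55.1 -50.2 -45.2] Y [62.7 68.3 80. ] Z [28.  37.3 40.3]
top Smid 95 X [-17.9  -0.5  17.4] Y [62.9 69.8 79.5] Z [28.3 35.4 40.6]
top SR 30 X [45.2 50.2 54.5] Y [61.8 70.2 81.7] Z [31.3 37.8 41.4]
top Stop 186 X [-55.1  -2.1  54.2] Y [66.  70.3 76. ] Z [29.6 37.5 41.5]
side LF 20 X [-54.9 -50.8 -45.1] Y [-83.2 -71.1 -57.4] Z [28.9 38.  45.6]
side Lmid 54 X [-17.7   0.9  17.3] Y [-83.1 -77.5 -60.8] Z [28.2 39.2 48.3]
side LR 7 X [45.7 48.8 53.8] Y [-84.  -74.3 -59. ] Z [28.7 35.1 45.5]
side Ltop 49 X [-52.9   2.2  46.2] Y [-73.8 -70.7 -64.1] Z [28.9 42.9 47.6]
side MF 15 X [-56.1 -51.6 -47. ] Y [-11.6  -5.   13.7] Z [29.3 37.3 46.3]
side Mmid 39 X [-16.4   0.7  17.9] Y [-12.   -4.3   4.7] Z [29.8 36.6 43.5]
side MR 13 X [45.2 51.4 55.8] Y [-13.9  -4.8  10.5] Z [29.8 39.7 43.4]
side Mtop 58 X [-54.3  -8.2  54.8] Y [-3.9 -1.2  6. ] Z [30.  39.9 46.4]
side SF 11 X [-53.9 -50.4 -46.6] Y [60.5 68.6 79.8] Z [29.4 36.7 41.3]
side Smid 32 X [-17.2  -0.6  17.8] Y [58.3 64.5 75.2] Z [28.9 35.3 40.5]
side SR 11 X [45.2 50.1 55.7] Y [56.8 65.2 80.5] Z [30.2 36.8 41.7]
side Stop 37 X [-53.9 -10.7  55.7] Y [66.3 70.4 75.2] Z [29.2 36.9 41.3]
```

View pics/m9.png

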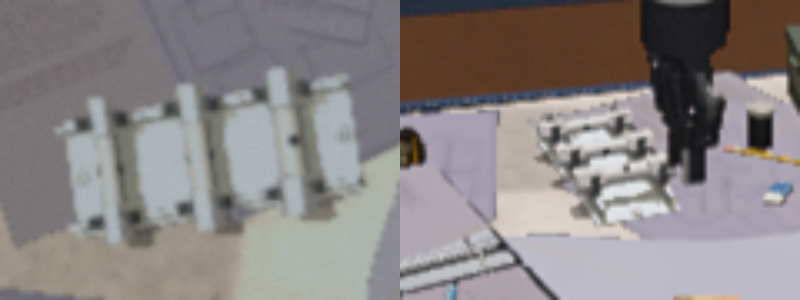

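All three lie parallel and centred, with heights stepping 43.4 / 40.3 / 37.5 mm as expected when home. The robot is clear, so I'm handing in.

```bash
python3 -c "
from bench import env
print(env.close_job())"
```

```text
the job is handed in; nothing more can be done
None
```

Both loose spanners are clipped home, square and centred to within about 1 mm by the cameras, and the job was handed in at about 25 s; no result came back from the judging.

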